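Move three drying vessels on by one station

TASK

We are drying three empty vessels to constant weight and it is time to move each on by one station: the conical flask from the hotplate onto the finned cooling block, the porcelain crucible from the cooling block onto the balance pan, and the upright beaker from the balance onto the hotplate. Every station is taken, so use the empty cork mat as the place to park one of them on the way. Set each vessel down softly, upright and in the middle of its plate or pan, never tip one over, and leave the capped bottle, the white funnel and the small upturned beaker where they stand.

Things in the scene. Friction and masses are not known exactly. Their poses are not given: they have to be found in the camera images.
- flask: Empty conical glass flask, 114 mm tall, foot diameter 67 mm; the side narrows from 8 mm above the foot to a straight neck of diameter 28 mm (29 to 33 mm over the bead at the very top) between 82 and 114 mm above the foot. Stands on the hotplate at the start. About 80 g (may vary by a quarter). Origin: centre of the underside; z is its upright axis.
- crucible: Open white porcelain crucible, 52 mm tall, 53 mm across the rim; the wall is nearly straight from 28 mm up (52 mm across) to the rim and curves in below to a 34 mm foot. Stands on the cooling block at the start. About 70 g. Origin: centre of the underside; z is its upright axis.
- beaker: Empty open glass beaker, straight sided, diameter 58 mm, 82 mm tall, wall 2.5 mm, small spout at the rim on its +x side. Stands upright on the balance at the start. About 75 g. Origin: centre of the underside; z is its upright axis.
- hotplate: Bench hotplate: light grey housing 175 x 130 mm with a black knob and a red lamp on the ledge at its front, carrying a flat square dark grey metal plate 128 x 128 mm. The middle of its plate's top is 70 mm straight above the origin, which lies at bench level; z up, x from front to back (front towards the robot, turned up to 8 degrees). The ledge reaches 110 mm in front of the origin, its knob 61 mm high.
- balance: Low laboratory balance: light grey body 132 mm wide and about 195 mm long with display and keys at its front, under a flat round steel pan of diameter 116 mm. The middle of its pan's top is 56 mm straight above the origin, which lies at bench level; z up, x from front to back (front towards the robot, turned up to 8 degrees). The body reaches 125 mm in front of the origin, below 42 mm high.
- cooler: Cooling block: square slab of bare aluminium, 126 x 126 mm, flat on top, with vertical fins under it. The middle of its top is 40 mm straight above the origin, which lies at bench level; z up, x from front to back (front towards the robot, turned up to 8 degrees).
- mat: Square cork mat, 130 x 130 mm, 8 mm thick, fixed to the bench; empty at the start, the free spot. Origin: centre of its underside at bench level, its top 8 mm higher; z up.
- bottle: Bystander: capped glass bottle, diameter 56 mm, 105 mm tall, yellow cap of diameter 45 mm, standing loose on the bench beyond the stations. Origin: centre of the underside.
- funnel: Bystander: small white plastic funnel standing loose on its 50 mm wide mouth on the bench, stem up, 82 mm tall. Origin: centre of the underside.
- upturned: Bystander: small glass beaker standing loose upside down on the bench, diameter 43 mm, 58 mm tall. Origin: centre of the underside (its mouth).
Things that resemble listed ones, but are neither listed nor needed, are in the scene too. What is shaped like the beaker but pink is not meant. There is more than one size of the cooler; the one meant has the size given above.

How it is judged:
At the end, for the whole second after the job is handed in: The flask stands on the cooling block, the crucible on the balance pan and the beaker on the hotplate, each upright (within 0.1 rad), within 15 mm of the middle and at the plate's height within 6 mm, at rest (horizontal distance between flask and cooler below 0.015 m and z of flask in the frame of cooler between 0.034 and 0.046 m and angle between each of flask, crucible, beaker's own z axis and vertical below 0.1 rad and linear speed of each of flask, crucible, beaker below 0.02 m/s and angular speed of each of flask, crucible, beaker below 0.2 rad/s and horizontal distance between crucible and balance below 0.015 m and z of crucible in the frame of balance between 0.05 and 0.062 m and horizontal distance between beaker and hotplate below 0.015 m and z of beaker in the frame of hotplate between 0.064 and 0.076 m); the robot touches nothing.
It fails at once if the bottle, the funnel or the upturned beaker is moved by more than 15 mm (distance of any of bottle, funnel, upturned from where it was at the start of the episode above 0.015 m).
It fails at once if a vessel is tipped by more than 0.6 rad (angle between any of flask, crucible, beaker's own z axis and vertical above 0.6 rad).
It fails at once if a vessel is pressed onto a station or the mat with more than 90 N (contact force between any of flask, crucible, beaker and hotplate above 90 N or contact force between any of flask, crucible, beaker and balance above 90 N or contact force between any of flask, crucible, beaker and cooler above 90 N or contact force between any of flask, crucible, beaker and mat above 90 N).
It fails at once if a vessel is dropped (out of the fingers and moving faster than 0.5 m/s, a fall of about 13 mm) ((contact force between flask and the fingers below 0.05 N and linear speed of flask above 0.5 m/s) or (contact force between crucible and the fingers below 0.05 N and linear speed of crucible above 0.5 m/s) or (contact force between beaker and the fingers below 0.05 N and linear speed of beaker above 0.5 m/s)).
It also fails if it takes over 120 s, if anything falls off the work surface, if the arm or the gripper's body presses on something with over 40 N, if the wrist force passes 120 N, or if a joint passes its speed limit or range.

ROBOT

A 7-joint arm with a two-finger parallel gripper is mounted at the origin on the work surface. World frame = base frame: x ahead of the robot, y to its left, z up, the work surface at z = 0. Lengths are in m, angles in rad, forces in N, time in s.
With the tool pointing down it reaches from about 0.4 to 0.875 m from the base axis. Payload 19.3 kg.
Tool frame: the origin (TCP) lies midway between the tips of the shut fingers; the grasp point (between the pads) lies 19 mm behind it (bot.grip_point_offset is the distance from the TCP to the grasp point, in m); z points along the fingers, y is the direction in which the jaws open and shut (so a half turn about z gives the same grasp; the last joint's range is limited). The gripper opens to 85 mm and grips with 20 to 120 N. Pads are 22 mm wide; open, the fingers measure 114 mm over their backs; the gripper's body (76 mm by 85 mm) begins 54 mm behind the grasp point. The pads swing forward as they close: fully open they stand 13 mm farther back than shut.
Start: joints at [1.106, 0.521, -0.036, 1.599, 0.021, 1.021, -0.113], TCP at [0.24, -0.577, 0.231] pointing down, gripper open.
Joint ranges: [-2.91, 2.91], [-0.3, 2.13], [-1.5, 1.42], [0.17, 2.43], [-1.26, 4.41], [0.16, 1.93], [-2.52, 2.52]. Speed limits (rad/s): [1.89, 1.89, 2.39, 2.39, 3.01, 3.01, 3.01].

INTERFACE

Orientations are given as [roll, pitch, yaw] about the fixed x, y, z axes, in that order (R = Rz(yaw) Ry(pitch) Rx(roll)).
In Python, from workcell import bot, viewer, workorder gives the robot as it stands.
- The arm moves only by the tool move_arm, never from a script. Its argument "plan" is a list of rows, each a list of 6 numbers: the shift along the tool's x, y, z scaled (see below), then the turn, a rotation vector about the tool's x, y, z scaled (see below). A call has 1 to 5 rows; each row shifts and turns the commanded pose from where the row before left it, along the tool's axes as they then stand; what a row does not reach is not made up. The controller multiplies each number of a shift by 0.025 m and each number of a turn by pi rad. A row lasts 1/10 s, in which the tool goes at most 50 mm and 8.59 degrees, less where a joint would pass 70% of its speed; a pose out of reach is approached as far as the arm can. A call with a number of a shift or a turn outside -1 to 1 is refused whole. A call with a gripper value outside its range is refused whole. "claw" is the closure, from -1 (fully open) to 1 (shut), so that 0 is half open, set as the call begins (left out, the last holds). The fingers move at their own pace and stop on an object; "force" is the grip in N (left out, the last holds). Time passes only in rows, so rows that do not move let the fingers close. It gives the time, the measured TCP pose, the force and the opening at its end, in the units of the state.
- bot.observe(): the state, without advancing time (a new reading comes with each control period).
- viewer.grab_frame(name): name is "side" or "top" or "wrist"; returns the picture (480x640x3 uint8, red, green, blue); there is no depth.
- viewer.camera_info(name): a dict with "K" (3x3 intrinsics, pixels), "R" (3x3) and "t" (3): a world point X has camera coordinates R X + t. Camera axes: x right, y down, z forward; pixel columns grow to the right and rows downward; lengths in m; the calibration is good to about 2 mm. A picture is of the moment at which its call begins: read the wrist's pose just before it. camera_info takes no time and is no camera call; for the wrist camera it gives the pose at the moment of the call.
- workorder.job_done(): hands the job in, once; it reports no verdict.
The state is a dict: "clock": time; "qpos": joint angles; "qd": joint speeds; "joint_efforts": joint torques, N m; "position": TCP position; "tool_rot": TCP orientation; "force": force on the tool from outside, world axes, zero at the start; "moment": the same for the moment, N m; "grip_width": finger opening in m.
Only numpy, scipy, OpenCV 4.12 (cv2) and the standard library are available. Lean on these libraries where they do the work, as an engineer would, in place of code of your own. Each camera call takes 0.05 s, during which the arm holds its last target.

## Working session

There is one attempt and no reset: what is moved stays moved. The work goes in short steps, Python scripts to look and compute and a tool call to move; the robot and the scene stay as the last step left them, time stands still between calls to the robot, and variables do not carry over. Pictures are saved under pics/ and viewed, and the job is handed in when it is done.

Besides the shell and the picture viewer there is one more tool, called after "Request:" by a JSON object that holds its "method" and its "body". move_arm: Moves the arm, as the interface text tells. Shifts and turns lie within -1 to 1; 1 stands for 0.025 m of shift or pi rad of turn. Its arguments: {"type":"object","properties":{"plan":{"type":"array","items":{"type":"array","items":{"type":"number"}}},"claw":{"type":"number"},"force":{"type":"number"}},"required":["plan"]}

```bash
mkdir -p pics; ls
python3 - <<'E'
from workcell import bot, viewer
import cv2,numpy as np
print(bot.observe())
for n in ["side","top","wrist"]:
    i=viewer.camera_info(n); print(n,i)
    cv2.imwrite(f"pics/{n}0.png",viewer.grab_frame(n)[:,:,::-1])
E
```

```text
pics
{'clock': 0.0, 'qpos': array([ 1.10580855,  0.52200715, -0.03632534,  1.59999323,  0.02116425,
        1.02110372, -0.11282572]), 'qd': array([ 0.00016524,  0.0001328 , -0.00091847,  0.00182961,  0.0006805 ,
       -0.00075415, -0.001064  ]), 'joint_efforts': array([-7.36661023e-04, -9.27115417e+01,  1.97961934e+00, -3.69932735e+01,
        1.78213004e-02,  8.18520872e-03, -5.41916472e-05]), 'position': array([ 0.24022822, -0.57662598,  0.23073532]), 'tool_rot': array([-3.14046573e+00,  5.12292449e-05,  3.94731360e-01]), 'force': array([ 0.25093848,  0.11726809, -0.69225272]), 'moment': array([ 0.03145795,  0.01296848, -0.03880903]), 'grip_width': 0.08567510615196985}
side {'K': array([[468.71823307,   0.        , 326.05744817],
       [  0.        , 468.71823307, 241.32452155],
       [  0.        ,   0.        ,   1.        ]]), 'R': array([[-0.99819982, -0.05695201, -0.01880367],
       [-0.01116287,  0.48446251, -0.8747408 ],
       [ 0.05892792, -0.87295621, -0.48422614]]), 't': array([0.61294569, 0.07580602, 1.2303166 ])}
top {'K': array([[469.53924493,   0.        , 314.77285447],
       [  0.        , 469.53924493, 237.44595492],
       [  0.        ,   0.        ,   1.        ]]), 'R': array([[ 0.00842428, -0.99996084,  0.00271046],
       [-0.99905621, -0.0085321 , -0.04258991],
       [ 0.04261137, -0.00234911, -0.99908896]]), 't': array([-0.04077308,  0.59279232,  1.04180205])}
wrist {'K': array([[344.48239571,   0.        , 316.48912853],
       [  0.        , 344.48239571, 240.2216122 ],
       [  0.        ,   0.        ,   1.        ]]), 'R': array([[ 3.85420261e-01, -9.22740659e-01, -9.47789985e-04],
       [-8.83707032e-01, -3.69411474e-01,  2.87397014e-01],
       [-2.65543035e-01, -1.09931064e-01, -9.57811076e-01]]), 't': array([-0.62366899, -0.03853179,  0.37937768])}
```

View pics/top0.png

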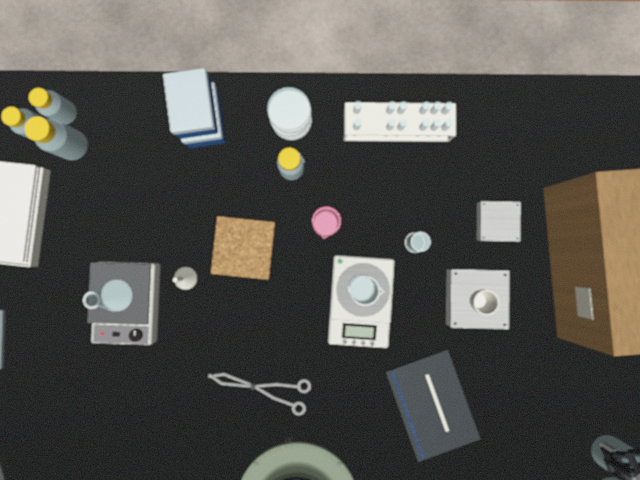

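View pics/side0.png

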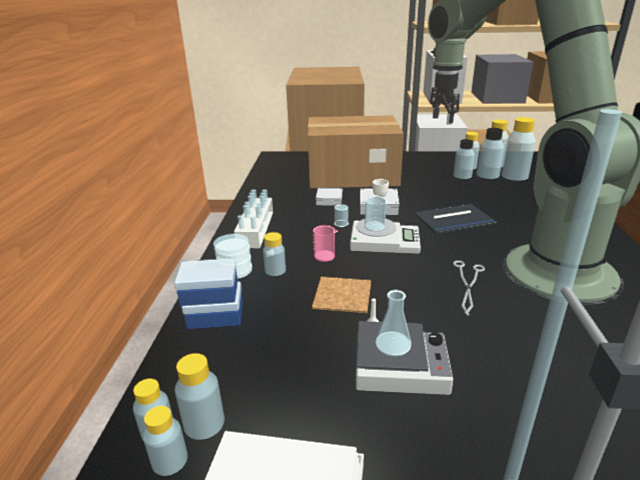

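View pics/wrist0.png

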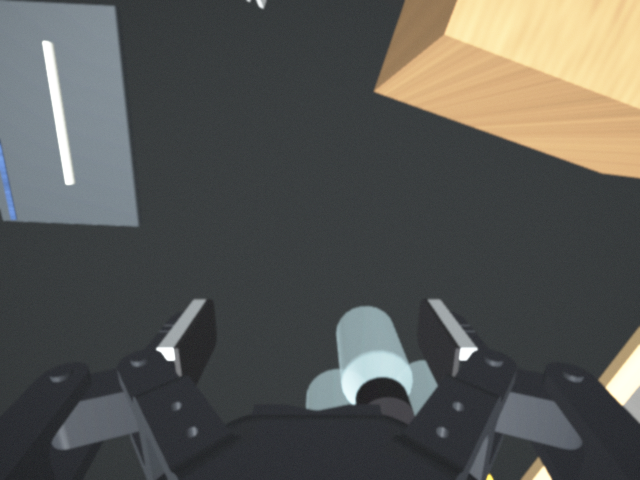

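The top picture shows these candidates:
- **Flask:** (116,295), on the hotplate.
- **Beaker:** (362,290) on the balance. The pink one at (326,222) and the upturned one at (418,242) are not meant.
- **Crucible:** (485,302), on the large cooler at (478,299). The small cooler at (499,221) is not meant.
- **Mat:** (243,247).
- **Bystanders:** funnel at (184,278) and bottle at (289,165).

Next I'll look at enlarged crops.

Run:
```python
import cv2,numpy as np
im=cv2.imread("pics/top0.png")
def crop(n,x0,y0,w,h,s):
    c=cv2.resize(im[y0:y0+h,x0:x0+w],None,fx=s,fy=s,interpolation=cv2.INTER_CUBIC)
    for i in range(0,w,10):
        cv2.putText(c,str(x0+i),(i*s,8),0,.3,(0,255,255),1); cv2.line(c,(i*s,10),(i*s,16),(0,255,255),1)
    for i in range(0,h,10):
        cv2.putText(c,str(y0+i),(0,i*s+4),0,.3,(0,255,255),1)
    return c
cv2.imwrite("pics/c1.png",crop(1,75,250,130,100,6))
cv2.imwrite("pics/c2.png",crop(1,320,250,85,100,6))
cv2.imwrite("pics/c3.png",crop(1,400,225,130,110,6)[:600])
```

```text
(no output)
```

View pics/c1.png

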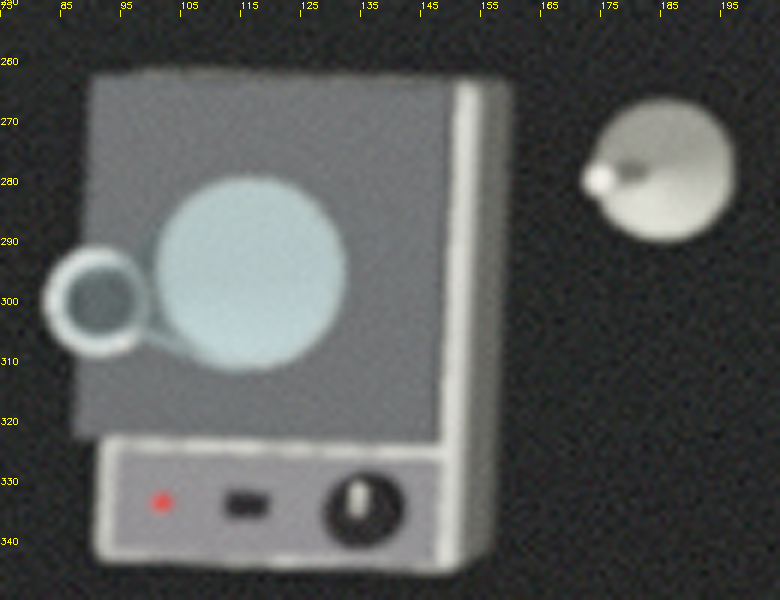

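View pics/c2.png

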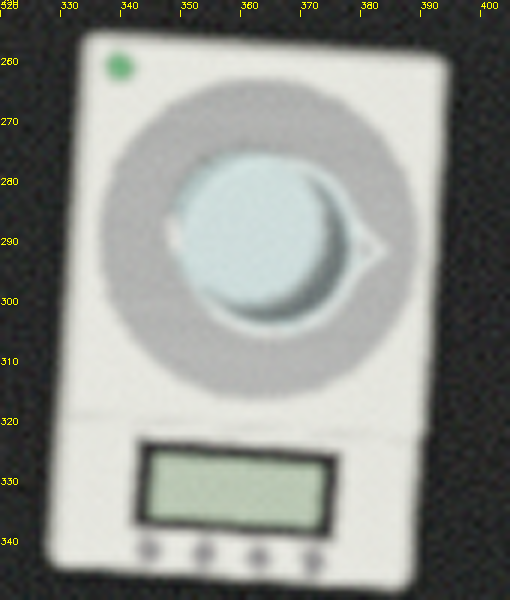

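View pics/c3.png

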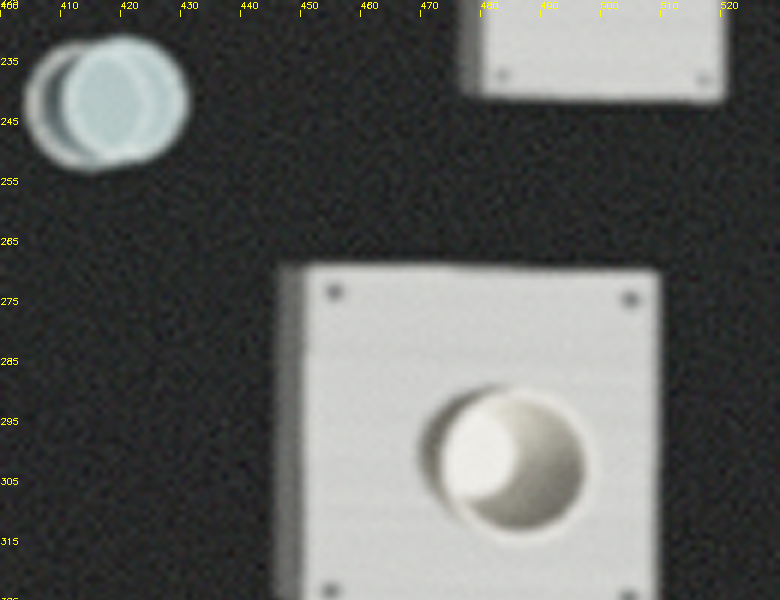

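```bash
cat > h.py <<'E'
import numpy as np,cv2
def ray(info,px,z):
    K,R,t=info["K"],info["R"],info["t"]
    d=R.T@np.linalg.inv(K)@np.array([px[0],px[1],1.]); c=-R.T@t
    return c+d*(z-c[2])/d[2]
def proj(info,X):
    p=info["K"]@(info["R"]@np.asarray(X,float)+info["t"]); return p[:2]/p[2]
def lattice(c,w,h,x0,y0,s):
    for i in range(0,w,10):
        cv2.putText(c,str(x0+i),(i*s,8),0,.3,(0,255,255),1); cv2.line(c,(i*s,10),(i*s,16),(0,255,255),1)
    for i in range(0,h,10): cv2.putText(c,str(y0+i),(0,i*s+4),0,.3,(0,255,255),1)
    return c
def crop(im,x0,y0,w,h,s,grid=True):
    c=cv2.resize(im[y0:y0+h,x0:x0+w],None,fx=s,fy=s,interpolation=cv2.INTER_CUBIC)
    return lattice(c,w,h,x0,y0,s) if grid else c
E
python3 - <<'E'
from workcell import viewer
from h import *
T=viewer.camera_info("top")
def c(x0,y0,p): return (x0+(p[0]+.5)/6-.5,y0+(p[1]+.5)/6-.5)
L=[("flaskfoot",75,250,(251,273),.076),("flaskneck",75,250,(97,301),.183),
("hp",75,250,(265,260),.07),("hp corners",75,250,(90,75),.07),("",75,250,(458,80),.07),("",75,250,(440,445),.07),("",75,250,(73,438),.07),
("pan",320,250,(259,239),.056),("beaker rim?",320,250,(264,245),.138),
("balFL",320,250,(47,565),.042),("balFR",320,250,(412,590),.042),("balBL",320,250,(83,32),.042),
("cruc rim",400,225,(515,465),.091),("cruc foot in",400,225,(478,455),.045),("cooler",400,225,(481.5,445),.04),
("ch1",400,225,(335,292),.04),("ch2",400,225,(631,299),.04),("ch3",400,225,(331,591),.04),
("upt",400,225,(125,100),.058)]
for n,x0,y0,p,z in L: print(n,ray(T,c(x0,y0,p),z).round(4))
print("mat",[ray(T,p,.008).round(4) for p in [(243,247),(217,217),(274,221),(270,278),(212,275)]])
print("funnel",ray(T,(185.5,278),.01).round(4),"top",ray(T,(174.5,279.5),.08).round(4))
S=viewer.camera_info("side")
for n,X in [("flask neck",(.4434,.4334,.184)),]: print(n,proj(S,X))
im=cv2.imread("pics/side0.png")
cv2.imwrite("pics/s1.png",crop(im,350,170,80,90,8)[:600]); cv2.imwrite("pics/s2.png",crop(im,350,280,110,100,6))
E
```

```text
flaskfoot [0.4659 0.3794 0.076 ]
flaskneck [0.4657 0.3825 0.183 ]
hp [0.47   0.3771 0.07  ]
hp corners [0.5344 0.4405 0.07  ]
 [0.5337 0.3108 0.07  ]
 [0.4058 0.3141 0.07  ]
 [0.4072 0.4428 0.07  ]
pan [ 0.4806 -0.1394  0.056 ]
beaker rim? [ 0.4842 -0.1325  0.138 ]
balFL [ 0.362 -0.065  0.042]
balFR [ 0.3541 -0.1966  0.042 ]
balBL [ 0.5541 -0.0766  0.042 ]
cruc rim [ 0.459  -0.3897  0.091 ]
cruc foot in [ 0.4582 -0.3932  0.045 ]
cooler [ 0.4614 -0.3962  0.04  ]
ch1 [ 0.5164 -0.3432  0.04  ]
ch2 [ 0.5147 -0.451   0.04  ]
ch3 [ 0.4083 -0.3413  0.04  ]
upt [ 0.5849 -0.2628  0.058 ]
mat [array([0.5704, 0.1258, 0.008 ]), array([0.6377, 0.1855, 0.008 ]), array([0.6297, 0.0566, 0.008 ]), array([0.5013, 0.0641, 0.008 ]), array([0.5069, 0.1944, 0.008 ])]
funnel [0.4998 0.2533 0.01  ] top [0.4997 0.2572 0.08  ]
flask neck [410.53336067 312.53456551]
```

View pics/s1.png

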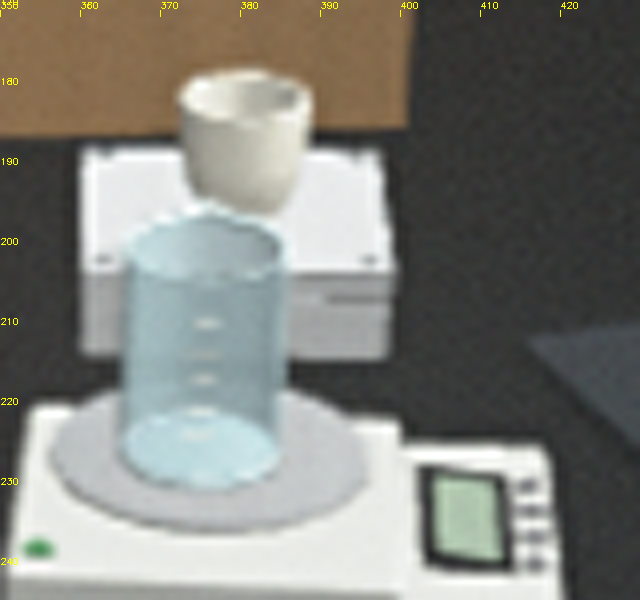

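View pics/s2.png

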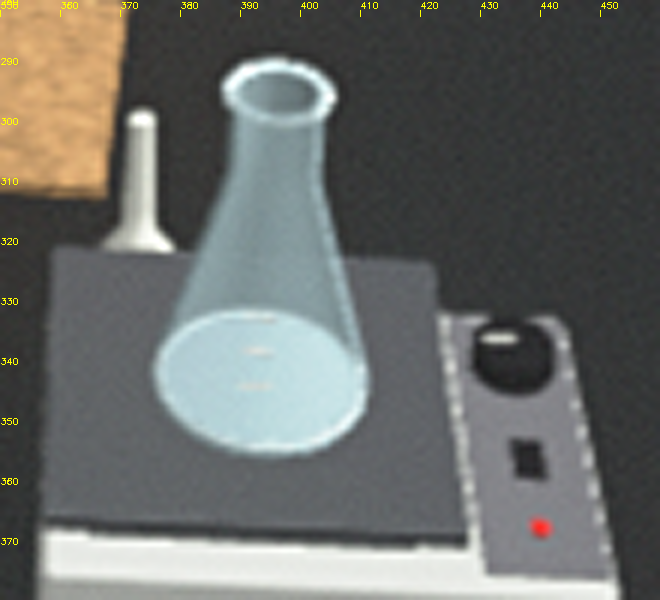

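Run:
```python
from workcell import viewer,bot
from h import *
S=viewer.camera_info("side");T=viewer.camera_info("top")
def c(x0,y0,p,s): return (x0+(p[0]+.5)/s-.5,y0+(p[1]+.5)/s-.5)
for n,p,z in [("bk foot",c(350,170,(202,450),8),.058),("bk rim",c(350,170,(206,247),8),.137),("pan",c(350,170,(210,452),8),.056),
 ("cr rim",c(350,170,(246,96),8),.091),("fl foot",c(350,280,(262,382),6),.076),("fl neck",c(350,280,(279,92),6),.184)]:
  print(n,np.round(p,1),ray(S,p,z).round(4))
print(bot.grip_point_offset)
top=cv2.imread("pics/top0.png")
# overlay hypotheses
for (x,y,z,r) in [(.479,-.139,.056,.029),(.479,-.139,.138,.029),(.459,-.391,.092,.0265),(.4658,.381,.076,.0335),(.4658,.381,.184,.015)]:
  for im,I in((top,T),):
    pass
big=cv2.resize(top,None,fx=6,fy=6,interpolation=cv2.INTER_CUBIC)
for (x,y,z,r) in [(.479,-.137,.056,.029),(.479,-.137,.138,.029)]:
  pts=[(np.array(proj(T,(x+r*np.cos(a),y+r*np.sin(a),z)))+.5)*6-.5 for a in np.linspace(0,6.28,60)]
  cv2.polylines(big,[np.int32(pts)],True,(0,0,255) if z<.1 else (0,200,0),1)
cv2.imwrite("pics/ov.png",big[250*6:330*6,325*6:400*6])
```

```text
bk foot [374.8 225.8] [ 0.4802 -0.1327  0.058 ]
bk rim [375.3 200.4] [ 0.4813 -0.1337  0.137 ]
pan [375.8 226.1] [ 0.4772 -0.135   0.056 ]
cr rim [380.3 181.6] [ 0.4544 -0.3907  0.091 ]
fl foot [393.2 343.2] [0.4638 0.3876 0.076 ]
fl neck [396.1 294.9] [0.4639 0.3833 0.184 ]
0.0187
```

View pics/ov.png

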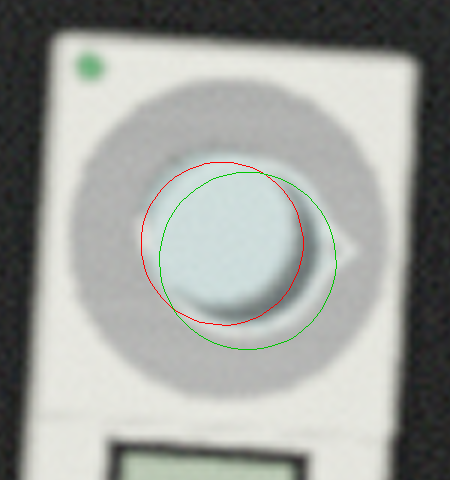

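Request:
{"method": "move_arm", "body": {"plan": [[1,0,0,0,0,-0.046],[1,0,0,0,0,-0.046],[1,0,0,0,0,-0.046],[1,0,0,0,0,-0.046],[1,0,0,0,0,-0.046]], "claw": -1, "force": 30}}

```text
clock: 0.65
position: [0.3361, -0.4987, 0.231]
tool_rot: [-3.141, -0.0, 1.124]
force: [0.2, -0.5, -0.3]
grip_width: 0.0853
```

Request:
{"method": "move_arm", "body": {"plan": [[1,0,0,0,0,-0.046],[1,0,0,0,0,-0.046],[1,0,0,0,0,-0.046],[1,0,0,0,0,0],[1,0,0,0,0,0]]}}

```text
clock: 1.15
position: [0.3587, -0.3776, 0.2311]
tool_rot: [-3.141, -0.0, 1.551]
force: [0.2, -0.3, 0.6]
grip_width: 0.0853
```

Request:
{"method": "move_arm", "body": {"plan": [[1,1,0,0,0,-0.006],[1,1,0,0,0,0],[1,1,0,0,0,0],[1,1,0,0,0,0],[1,0.9,0,0,0,0]]}}

```text
clock: 1.65
position: [0.4829, -0.2531, 0.2312]
tool_rot: [-3.142, -0.0, 1.57]
force: [-0.0, -0.4, 0.1]
grip_width: 0.0852
```

Request:
{"method": "move_arm", "body": {"plan": [[1,0,0,0,0,0],[1,0,0,0,0,0],[1,0,0,0,0,0],[0.8,0,0,0,0,0],[0,0,0,0,0,0]]}}

```text
clock: 2.15
position: [0.4822, -0.1567, 0.2314]
tool_rot: [3.142, -0.001, 1.573]
force: [0.2, -0.4, 0.4]
grip_width: 0.0853
```

Request:
{"method": "move_arm", "body": {"plan": [[0.95,0,0,0,0,0],[0,0,0,0,0,0]]}}

```text
clock: 2.35
position: [0.4822, -0.1337, 0.2313]
tool_rot: [3.142, -0.001, 1.572]
force: [0.6, -1.4, 0.3]
grip_width: 0.0854
```

```bash
cat > look.py <<'E'
import sys
from workcell import viewer,bot
from h import *
n=sys.argv[1]
W=viewer.camera_info("wrist"); im=viewer.grab_frame("wrist")[:,:,::-1].copy()
for a in sys.argv[2:]:
    x,y,z,r=map(float,a.split(","))
    pts=[proj(W,(x+r*np.cos(t),y+r*np.sin(t),z)) for t in np.linspace(0,6.28,60)]
    cv2.polylines(im,[np.int32(pts)],True,(0,0,255),1)
cv2.imwrite("pics/%s.png"%n,im)
E
python3 look.py w1 .482,-.133,.138,.029 .482,-.133,.056,.029 .479,-.138,.056,.058
```

```text
(no output)
```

View pics/w1.png

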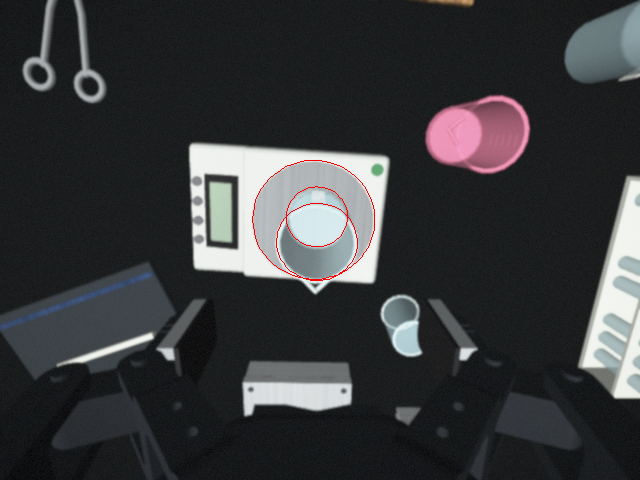

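The wrist picture agrees with my estimates: the beaker rim sits at (316,243) and the overlay matches pan and rim within about 1 px. The spout points to −y. I'll descend now.

Request:
{"method": "move_arm", "body": {"plan": [[0,0,1,0,0,0],[0,0,1,0,0,0],[0,0,1,0,0,0],[0,0,1,0,0,0],[0,0,1,0,0,0]]}}

```text
clock: 2.9
position: [0.482, -0.1368, 0.1052]
tool_rot: [-3.141, 0.0, 1.569]
force: [0.7, -1.2, -0.6]
grip_width: 0.085
```

Request:
{"method": "move_arm", "body": {"plan": [[0,0,0.68,0,0,0],[0,0,0,0,0,0],[0,0,0,0,0,0]]}}

```text
clock: 3.2
position: [0.4822, -0.1361, 0.0895]
tool_rot: [-3.141, 0.0, 1.569]
force: [0.3, 1.2, 1.3]
grip_width: 0.0853
```

Request:
{"method": "move_arm", "body": {"plan": [[0,0,0,0,0,0],[0,0,0,0,0,0],[0,0,0,0,0,0],[0,0,0,0,0,0],[0,0,0,0,0,0]], "claw": 1, "force": 25}}

```text
clock: 3.7
position: [0.4826, -0.1359, 0.0903]
tool_rot: [3.14, 0.001, 1.57]
force: [-2.9, -0.1, 9.2]
grip_width: 0.0586
```

Request:
{"method": "move_arm", "body": {"plan": [[0,0,0,0,0,0],[0,0,0,0,0,0],[0,0,0,0,0,0],[0,0,0,0,0,0],[0,0,0,0,0,0]]}}

```text
clock: 4.2
position: [0.4826, -0.1359, 0.0904]
tool_rot: [3.14, 0.001, 1.569]
force: [-2.3, -0.0, 9.8]
grip_width: 0.0587
```

Request:
{"method": "move_arm", "body": {"plan": [[0,0,-0.3,0,0,0],[0,0,-0.7,0,0,0],[0,0,-1,0,0,0],[0,0,-0.6,0,0,0],[0,0,0,0,0,0]]}}

```text
clock: 4.7
position: [0.4832, -0.1358, 0.1567]
tool_rot: [3.138, 0.001, 1.57]
force: [0.4, 0.6, -1.3]
grip_width: 0.0585
```

```bash
python3 look.py w2 .570,.126,.008,.065
```

```text
(no output)
```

View pics/w2.png

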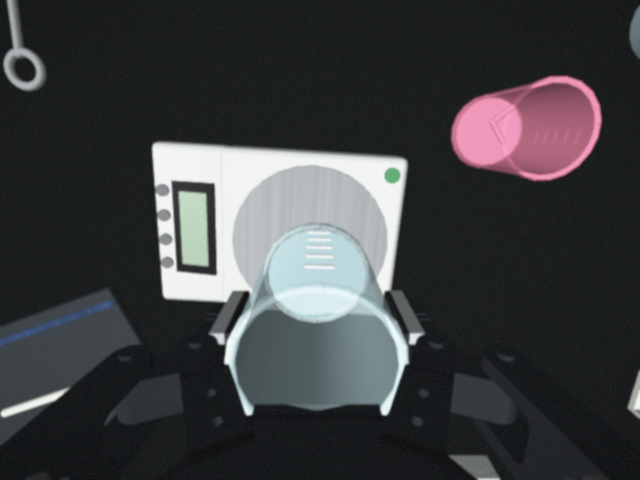

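The beaker is held upright. Its foot is about 122 mm up, clear of everything on the way to the mat.

Request:
{"method": "move_arm", "body": {"plan": [[0.6,0.2,0,0,0,0],[1,0.4,0,0,0,0],[1,0.4,0,0,0,0],[1,0.4,0,0,0,0],[1,0.4,0,0,0,0]]}}

```text
clock: 5.25
position: [0.5272, -0.0196, 0.1536]
tool_rot: [-3.141, -0.0, 1.57]
force: [0.3, 0.5, -0.5]
grip_width: 0.0585
```

Request:
{"method": "move_arm", "body": {"plan": [[1,0.4,0,0,0,0],[1,0.4,0,0,0,0],[1,0.4,0,0,0,0],[1,0.4,0,0,0,0],[1,0.1,0,0,0,0]]}}

```text
clock: 5.75
position: [0.5702, 0.1054, 0.1534]
tool_rot: [-3.141, 0.0, 1.57]
force: [0.8, -0.3, -1.1]
grip_width: 0.0586
```

Request:
{"method": "move_arm", "body": {"plan": [[0.7,0,0,0,0,0],[0,0,0,0,0,0],[0,0,0,0,0,0]]}}

```text
clock: 6.05
position: [0.5695, 0.1217, 0.1536]
tool_rot: [-3.141, 0.0, 1.57]
force: [0.4, -0.3, -1.2]
grip_width: 0.0588
```

Request:
{"method": "move_arm", "body": {"plan": [[0,0,1,0,0,0],[0,0,1,0,0,0],[0,0,1,0,0,0],[0,0,0.7,0,0,0],[0,0,0.4,0,0,0]]}}

```text
clock: 6.55
position: [0.5692, 0.1205, 0.0501]
tool_rot: [-3.14, 0.001, 1.569]
force: [0.7, 0.2, -0.5]
grip_width: 0.0583
```

Request:
{"method": "move_arm", "body": {"plan": [[0,0,0.14,0,0,0],[0,0,0.1,0,0,0],[0,0,0,0,0,0]]}}

```text
clock: 6.85
position: [0.5702, 0.1217, 0.0462]
tool_rot: [3.141, -0.0, 1.569]
force: [1.1, 0.0, -0.6]
grip_width: 0.0583
```

Request:
{"method": "move_arm", "body": {"plan": [[0,0,0.1,0,0,0],[0,0,0,0,0,0]]}}

```text
clock: 7.05
position: [0.57, 0.1218, 0.0435]
tool_rot: [3.141, -0.0, 1.57]
force: [0.1, 0.4, -0.4]
grip_width: 0.0586
```

Request:
{"method": "move_arm", "body": {"plan": [[0,0,0.06,0,0,0],[0,0,0,0,0,0]]}}

```text
clock: 7.25
position: [0.5701, 0.1219, 0.0424]
tool_rot: [3.141, 0.0, 1.57]
force: [-1.6, -1.8, 9.1]
grip_width: 0.0585
```

Contact came at 9 N. Opening now.

Request:
{"method": "move_arm", "body": {"plan": [[0,0,0,0,0,0],[0,0,0,0,0,0],[0,0,0,0,0,0],[0,0,0,0,0,0],[0,0,0,0,0,0]], "claw": -1}}

```text
clock: 7.75
position: [0.5699, 0.1219, 0.0418]
tool_rot: [-3.142, -0.0, 1.57]
force: [0.2, -0.7, -0.5]
grip_width: 0.0855
```

Request:
{"method": "move_arm", "body": {"plan": [[0,0,-1,0,0,0],[0,0,-1,0,0,0],[0,0,-1,0,0,0],[0,0,-1,0,0,0],[0,0,-1,0,0,0]]}}

```text
clock: 8.25
position: [0.5698, 0.1218, 0.1678]
tool_rot: [-3.141, -0.0, 1.57]
force: [-0.1, 0.2, -0.5]
grip_width: 0.0851
```

```bash
python3 look.py w3 .570,.126,.008,.029 .570,.126,.09,.029
```

```text
(no output)
```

View pics/w3.png

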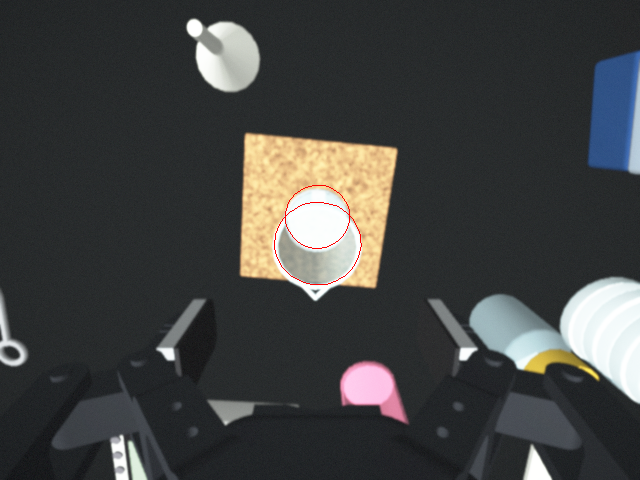

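The beaker stands upright on the mat at about (0.570, 0.125); its rim at (317,245) matches the overlay. Next is the crucible.

Request:
{"method": "move_arm", "body": {"plan": [[-1,-0.2,0,0,0,0],[-1,-0.2,0,0,0,0],[-1,-0.2,0,0,0,0],[-1,-0.2,0,0,0,0],[-1,-0.2,0,0,0,0]]}}

```text
clock: 8.8
position: [0.5445, -0.0041, 0.1667]
tool_rot: [3.142, 0.0, 1.57]
force: [0.7, 0.2, -0.6]
grip_width: 0.0854
```

Request:
{"method": "move_arm", "body": {"plan": [[-1,-0.2,0,0,0,0],[-1,-0.2,0,0,0,0],[-1,-0.2,0,0,0,0],[-1,-0.2,0,0,0,0],[-1,-0.2,0,0,0,0]]}}

```text
clock: 9.3
position: [0.5193, -0.1291, 0.1667]
tool_rot: [3.142, 0.0, 1.57]
force: [1.0, -0.4, -0.6]
grip_width: 0.085
```

Request:
{"method": "move_arm", "body": {"plan": [[-1,-0.2,0,0,0,0],[-1,-0.3,0,0,0,0],[-1,-0.3,0,0,0,0],[-1,-0.3,0,0,0,0],[-1,-0.3,0,0,0,0]]}}

```text
clock: 9.8
position: [0.4841, -0.254, 0.1667]
tool_rot: [3.142, 0.0, 1.57]
force: [-0.6, -0.1, 1.6]
grip_width: 0.0854
```

Request:
{"method": "move_arm", "body": {"plan": [[-1,-0.3,0,0,0,0],[-1,-0.3,0,0,0,0],[-1,-0.3,0,0,0,0],[-1,-0.2,0,0,0,0],[-0.5,0,0,0,0,0]]}}

```text
clock: 10.3
position: [0.4558, -0.3677, 0.1666]
tool_rot: [-3.141, 0.001, 1.567]
force: [0.8, -0.1, 0.2]
grip_width: 0.0854
```

Request:
{"method": "move_arm", "body": {"plan": [[0,0,0,0,0,0],[0,0,0,0,0,0]]}}

```text
clock: 10.5
position: [0.4573, -0.3645, 0.1666]
tool_rot: [3.141, -0.001, 1.57]
force: [0.4, 1.7, -0.6]
grip_width: 0.0853
```

```bash
python3 look.py w4 .457,-.391,.092,.0265 .457,-.391,.04,.017 .461,-.396,.04,.063
```

```text
(no output)
```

View pics/w4.png

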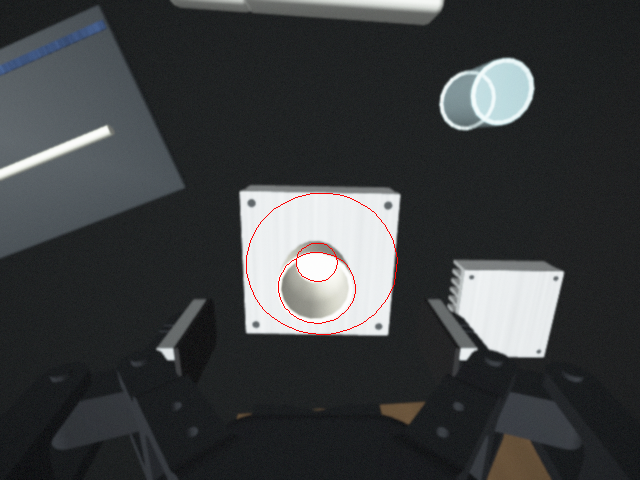

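The crucible rim at (317,287) matches the overlay, and the large cooler's four holes centre at about (319,262). I'll shift onto it and descend.

Request:
{"method": "move_arm", "body": {"plan": [[-1,0,0,0,0,0],[-0.06,0,0.5,0,0,0],[0,0,1,0,0,0],[0,0,1,0,0,0],[0,0,1,0,0,0]]}}

```text
clock: 11.05
position: [0.4573, -0.3907, 0.0782]
tool_rot: [3.141, -0.0, 1.571]
force: [1.2, -0.2, 0.0]
grip_width: 0.0853
```

Request:
{"method": "move_arm", "body": {"plan": [[0,0,0.6,0,0,0],[0,0,0.25,0,0,0],[0,0,0,0,0,0]]}}

```text
clock: 11.35
position: [0.457, -0.3914, 0.0577]
tool_rot: [-3.141, -0.001, 1.57]
force: [-0.0, -0.1, 0.1]
grip_width: 0.0853
```

Request:
{"method": "move_arm", "body": {"plan": [[0,0,0,0,0,0],[0,0,0,0,0,0],[0,0,0,0,0,0],[0,0,0,0,0,0],[0,0,0,0,0,0]], "claw": 1}}

```text
clock: 11.85
position: [0.4572, -0.3926, 0.0593]
tool_rot: [3.14, 0.001, 1.569]
force: [-1.6, 0.4, 9.0]
grip_width: 0.0511
```

Request:
{"method": "move_arm", "body": {"plan": [[0,0,0,0,0,0],[0,0,0,0,0,0],[0,0,0,0,0,0]]}}

```text
clock: 12.15
position: [0.4572, -0.3925, 0.0593]
tool_rot: [3.14, 0.001, 1.569]
force: [-1.4, 1.4, 9.1]
grip_width: 0.0514
```

Request:
{"method": "move_arm", "body": {"plan": [[0,0,-0.3,0,0,0],[0,0,-0.7,0,0,0],[0,0,-1,0,0,0],[0,0,-0.6,0,0,0],[0.5,0,0,0,0,0]]}}

```text
clock: 12.65
position: [0.4574, -0.3812, 0.1253]
tool_rot: [3.139, 0.003, 1.568]
force: [-0.3, 0.6, -1.6]
grip_width: 0.0511
```

Request:
{"method": "move_arm", "body": {"plan": [[1,0.2,0,0,0,0],[1,0.2,0,0,0,0],[1,0.2,0,0,0,0],[1,0.2,0,0,0,0],[1,0.1,0,0,0,0]]}}

```text
clock: 13.15
position: [0.4793, -0.2525, 0.1225]
tool_rot: [-3.141, -0.001, 1.57]
force: [0.3, 0.4, -1.2]
grip_width: 0.051
```

Request:
{"method": "move_arm", "body": {"plan": [[1,0,0,0,0,0],[1,0,0,0,0,0],[1,0,0,0,0,0],[1,0,0,0,0,0],[0.6,0,0,0,0,0]]}}

```text
clock: 13.65
position: [0.479, -0.1368, 0.1226]
tool_rot: [-3.141, -0.001, 1.572]
force: [-0.1, -0.3, -1.0]
grip_width: 0.0509
```

Request:
{"method": "move_arm", "body": {"plan": [[0,0,0,0,0,0],[0,0,0,0,0,0]]}}

```text
clock: 13.85
position: [0.4792, -0.1393, 0.1228]
tool_rot: [-3.141, 0.0, 1.57]
force: [-0.5, 0.2, -0.5]
grip_width: 0.0511
```

```bash
python3 look.py w5 .479,-.138,.056,.058
```

```text
(no output)
```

View pics/w5.png

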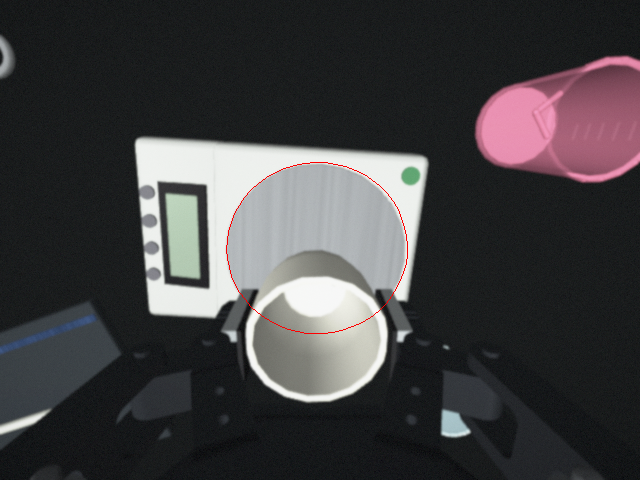

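Request:
{"method": "move_arm", "body": {"plan": [[0,0,0.7,0,0,0],[0,0,0.7,0,0,0],[0,0,0.4,0,0,0],[0,0,0,0,0,0]]}}

```text
clock: 14.3
position: [0.4788, -0.1398, 0.0769]
tool_rot: [-3.14, -0.0, 1.569]
force: [-0.3, 0.2, -0.3]
grip_width: 0.0514
```

Request:
{"method": "move_arm", "body": {"plan": [[0,0,0.06,0,0,0],[0,0,0,0,0,0]]}}

```text
clock: 14.5
position: [0.4799, -0.1397, 0.077]
tool_rot: [3.141, 0.0, 1.569]
force: [0.0, -0.7, -0.5]
grip_width: 0.0509
```

Request:
{"method": "move_arm", "body": {"plan": [[0,0,0.06,0,0,0],[0,0,0,0,0,0]]}}

```text
clock: 14.7
position: [0.4799, -0.1396, 0.0754]
tool_rot: [3.141, 0.0, 1.57]
force: [0.2, -0.4, 2.1]
grip_width: 0.051
```

Contact is light, at 2 N. Releasing.

Request:
{"method": "move_arm", "body": {"plan": [[0,0,0.02,0,0,0],[0,0,0,0,0,0],[0,0,0,0,0,0],[0,0,0,0,0,0],[0,0,0,0,0,0]], "claw": -1}}

```text
clock: 15.2
position: [0.4796, -0.1395, 0.0745]
tool_rot: [-3.142, -0.0, 1.57]
force: [0.1, 0.1, -0.3]
grip_width: 0.0854
```

Request:
{"method": "move_arm", "body": {"plan": [[0,0,-1,0,0,0],[0,0,-1,0,0,0],[0,0,-1,0,0,0],[0,0,-1,0,0,0],[0,0,-1,0,0,0]]}}

```text
clock: 15.7
position: [0.4795, -0.1395, 0.2006]
tool_rot: [-3.142, -0.0, 1.57]
force: [0.2, 0.6, -0.3]
grip_width: 0.0857
```

```bash
python3 look.py w6 .479,-.138,.056,.058 .479,-.138,.108,.0265
```

```text
(no output)
```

View pics/w6.png

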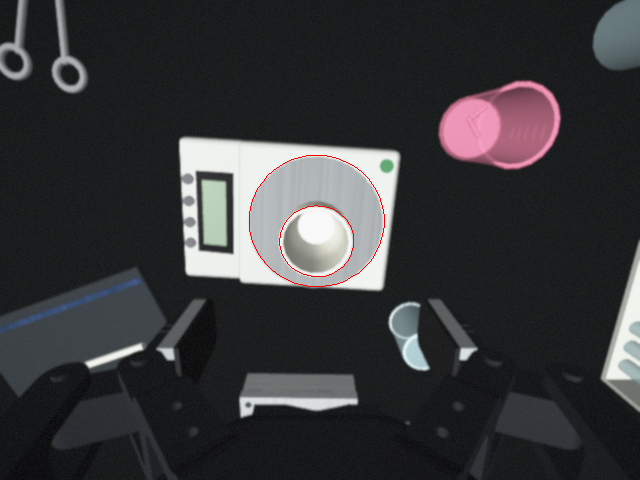

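The crucible is centred on the pan within about 1–2 mm: its rim is at (317,241) and the overlay coincides. Next is the flask.

Request:
{"method": "move_arm", "body": {"plan": [[1,0,-0.5,0,0,0],[1,0,-0.5,0,0,0],[1,0,-0.5,0,0,0],[1,0,-0.2,0,0,0],[1,0,0,0,0,0]]}}

```text
clock: 16.25
position: [0.48, -0.0135, 0.2427]
tool_rot: [3.14, 0.0, 1.57]
force: [0.1, -0.5, 0.5]
grip_width: 0.0853
```

Request:
{"method": "move_arm", "body": {"plan": [[1,0,0,0,0,0],[1,0,0,0,0,0],[1,0,0,0,0,0],[1,0,0,0,0,0],[1,0,0,0,0,0]]}}

```text
clock: 16.75
position: [0.4797, 0.1114, 0.2419]
tool_rot: [-3.142, 0.0, 1.57]
force: [-0.1, -0.0, 0.4]
grip_width: 0.0855
```

Request:
{"method": "move_arm", "body": {"plan": [[1,0,0,0,0,0],[1,0,0,0,0,0],[1,0,0,0,0,0],[1,0,0,0,0,0],[1,0,0,0,0,0]]}}

```text
clock: 17.25
position: [0.4799, 0.2365, 0.2419]
tool_rot: [-3.142, 0.0, 1.57]
force: [0.9, -0.1, 0.5]
grip_width: 0.0849
```

Request:
{"method": "move_arm", "body": {"plan": [[1,-0.2,0,0,0,0],[1,-0.2,0,0,0,0],[1,-0.2,0,0,0,0],[1,0,0,0,0,0],[0,0,0,0,0,0]]}}

```text
clock: 17.75
position: [0.464, 0.3387, 0.2418]
tool_rot: [-3.141, -0.002, 1.573]
force: [-0.6, 0.3, 0.5]
grip_width: 0.0852
```

Request:
{"method": "move_arm", "body": {"plan": [[0,0,0,0,0,0],[0,0,0,0,0,0]]}}

```text
clock: 17.95
position: [0.4653, 0.3347, 0.2419]
tool_rot: [-3.141, 0.001, 1.569]
force: [0.2, 0.8, -0.0]
grip_width: 0.0855
```

```bash
python3 look.py w7 .465,.3825,.184,.0155 .465,.3825,.078,.0335 .470,.377,.07,.064
```

```text
(no output)
```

View pics/w7.png

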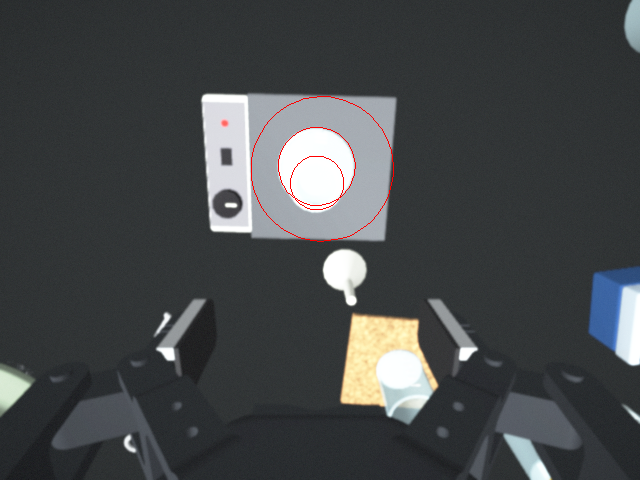

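```bash
python3 -c "
from h import *
im=cv2.imread('pics/w7.png');cv2.imwrite('pics/w7c.png',crop(im,265,115,110,110,5))"
```

```text
(no output)
```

View pics/w7c.png

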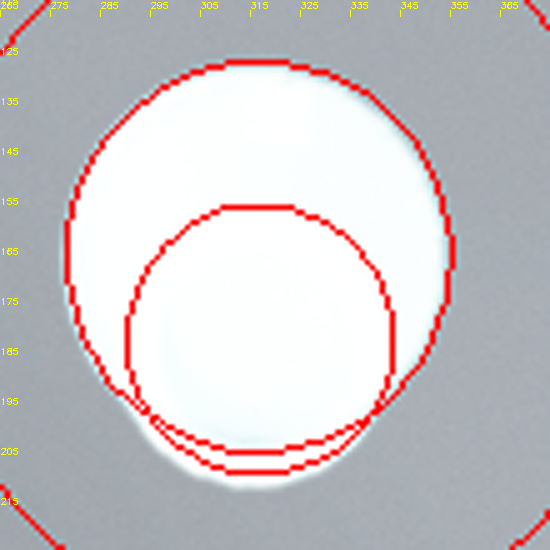

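The flask foot fits the overlay and the neck rim lies about 1.5 mm toward −y, near y = 0.381. I'll move over the neck and descend.

Request:
{"method": "move_arm", "body": {"plan": [[1,0,0,0,0,0],[0.87,0,0,0,0,0],[0,0,0.5,0,0,0],[0,0,1,0,0,0],[0,0,1,0,0,0]]}}

```text
clock: 18.5
position: [0.4656, 0.3812, 0.1786]
tool_rot: [3.141, 0.0, 1.569]
force: [0.8, 0.2, 0.2]
grip_width: 0.0853
```

Request:
{"method": "move_arm", "body": {"plan": [[0,0,0.8,0,0,0],[0,0,0.5,0,0,0],[0,0,0,0,0,0]]}}

```text
clock: 18.8
position: [0.4649, 0.381, 0.1456]
tool_rot: [-3.14, 0.002, 1.569]
force: [0.3, 0.0, 0.1]
grip_width: 0.0854
```

Request:
{"method": "move_arm", "body": {"plan": [[0,0,0,0,0,0],[0,0,0,0,0,0],[0,0,0,0,0,0],[0,0,0,0,0,0]], "claw": 0.1, "force": 20}}

```text
clock: 19.2
position: [0.4653, 0.3825, 0.1478]
tool_rot: [3.141, -0.001, 1.57]
force: [-2.4, -0.3, 5.5]
grip_width: 0.0391
```

Request:
{"method": "move_arm", "body": {"plan": [[0,0,0,0,0,0],[0,0,0,0,0,0],[0,0,0,0,0,0],[0,0,0,0,0,0],[0,0,0,0,0,0]], "claw": 1, "force": 25}}

```text
clock: 19.7
position: [0.4653, 0.3826, 0.148]
tool_rot: [3.141, -0.001, 1.57]
force: [-2.4, -1.7, 9.4]
grip_width: 0.0375
```

Request:
{"method": "move_arm", "body": {"plan": [[0,0,-0.3,0,0,0],[0,0,-0.7,0,0,0],[0,0,-1,0,0,0],[0,0,-0.5,0,0,0],[0,0,0,0,0,0]]}}

```text
clock: 20.2
position: [0.4658, 0.3828, 0.2113]
tool_rot: [3.139, -0.002, 1.569]
force: [0.6, 0.1, -0.7]
grip_width: 0.0372
```

```bash
python3 look.py w8; python3 -c "
from workcell import viewer
from h import *
cv2.imwrite('pics/s8.png',crop(viewer.grab_frame('side')[:,:,::-1],320,200,140,170,4)[:600])"
```

```text
(no output)
```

View pics/w8.png

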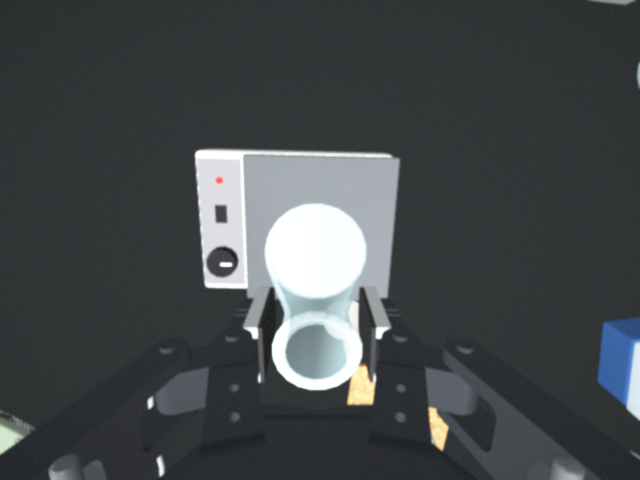

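View pics/s8.png

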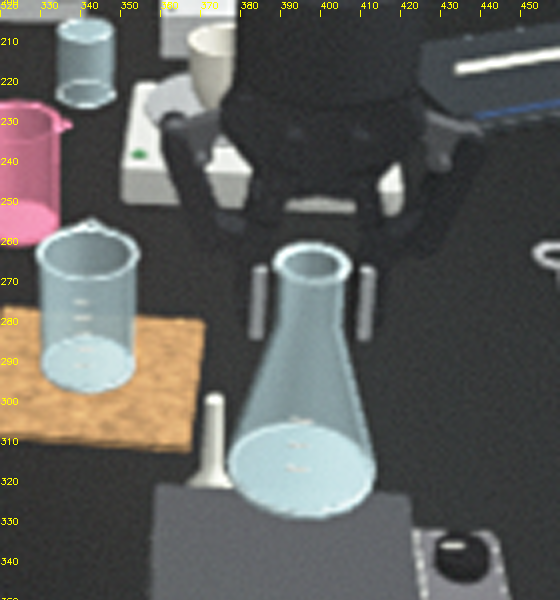

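The flask is lifted and upright, but the opening reads 37 mm, not 28 mm. The side crop shows the lower pad ends bearing on the cone (image rows 266–285), not on the neck. I'll set it back down on the hotplate and regrip about 14 mm higher.

Request:
{"method": "move_arm", "body": {"plan": [[0,0,0.5,0,0,0],[0,0,1,0,0,0],[0,0,0.5,0,0,0],[0,0,0.3,0,0,0],[0,0,0,0,0,0]]}}

```text
clock: 20.8
position: [0.4647, 0.382, 0.1508]
tool_rot: [-3.14, 0.001, 1.57]
force: [-0.9, 0.1, -0.5]
grip_width: 0.0381
```

Request:
{"method": "move_arm", "body": {"plan": [[0,0,0.06,0,0,0],[0,0,0,0,0,0]]}}

```text
clock: 21.0
position: [0.4654, 0.3825, 0.151]
tool_rot: [3.141, -0.001, 1.57]
force: [-0.2, 0.1, -1.2]
grip_width: 0.0378
```

Request:
{"method": "move_arm", "body": {"plan": [[0,0,0.06,0,0,0],[0,0,0,0,0,0]]}}

```text
clock: 21.2
position: [0.4653, 0.3823, 0.1493]
tool_rot: [3.141, -0.0, 1.57]
force: [-0.0, -0.2, -0.8]
grip_width: 0.0373
```

Request:
{"method": "move_arm", "body": {"plan": [[0,0,0.04,0,0,0],[0,0,0,0,0,0]]}}

```text
clock: 21.4
position: [0.4652, 0.3824, 0.1482]
tool_rot: [3.141, -0.0, 1.57]
force: [-0.4, -0.7, 0.1]
grip_width: 0.0375
```

Request:
{"method": "move_arm", "body": {"plan": [[0,0,0.03,0,0,0],[0,0,0,0,0,0]]}}

```text
clock: 21.6
position: [0.4652, 0.3825, 0.148]
tool_rot: [3.141, -0.0, 1.57]
force: [-2.8, -3.0, 11.5]
grip_width: 0.0376
```

Request:
{"method": "move_arm", "body": {"plan": [[0,0,0,0,0,0],[0,0,0,0,0,0],[0,0,0,0,0,0],[0,0,0,0,0,0]], "claw": -0.4}}

```text
clock: 22.0
position: [0.4652, 0.3822, 0.1472]
tool_rot: [-3.141, 0.0, 1.57]
force: [-0.4, 0.1, 0.3]
grip_width: 0.0596
```

Request:
{"method": "move_arm", "body": {"plan": [[0,0,-0.3,0,0,0],[0,0,-0.3,0,0,0],[0,0,0,0,0,0]]}}

```text
clock: 22.3
position: [0.4656, 0.3827, 0.1637]
tool_rot: [3.14, -0.001, 1.57]
force: [0.7, -0.1, -0.4]
grip_width: 0.0597
```

Request:
{"method": "move_arm", "body": {"plan": [[0,0,0,0,0,0],[0,0,0,0,0,0],[0,0,0,0,0,0],[0,0,0,0,0,0],[0,0,0,0,0,0]], "claw": 1}}

```text
clock: 22.8
position: [0.4651, 0.3824, 0.1625]
tool_rot: [-3.142, -0.0, 1.57]
force: [-1.6, -1.2, 6.9]
grip_width: 0.0329
```

Request:
{"method": "move_arm", "body": {"plan": [[0,0,-0.2,0,0,0],[0,0,-0.5,0,0,0],[0,0,-0.5,0,0,0],[0,0,0,0,0,0],[0,0,0,0,0,0]]}}

```text
clock: 23.3
position: [0.4654, 0.3823, 0.1928]
tool_rot: [3.141, -0.0, 1.57]
force: [0.3, 0.5, -0.9]
grip_width: 0.0326
```

```bash
python3 look.py w9; python3 -c "
from workcell import viewer
from h import *
cv2.imwrite('pics/s9.png',crop(viewer.grab_frame('side')[:,:,::-1],350,230,80,100,6))"
```

```text
(no output)
```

View pics/w9.png

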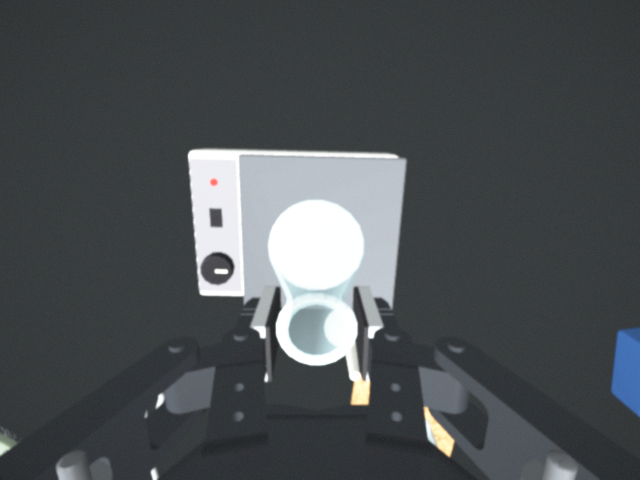

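View pics/s9.png

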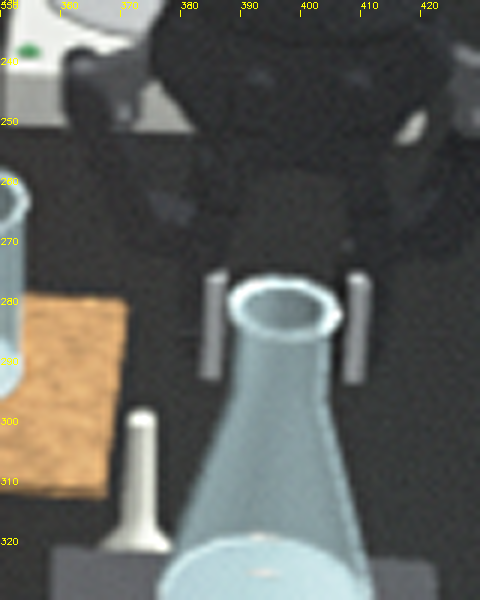

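The flask is upright and held over the bead, with the pads reading 32.6 mm. I'll raise it to clear the crucible at 0.108 m and carry it across smoothly.

Request:
{"method": "move_arm", "body": {"plan": [[0,0,-0.5,0,0,0],[-0.3,0,-0.8,0,0,0],[-0.6,0,-0.4,0,0,0],[-0.8,0,0,0,0,0],[-0.9,0,0,0,0,0]]}}

```text
clock: 23.9
position: [0.4651, 0.3161, 0.2353]
tool_rot: [3.141, -0.0, 1.57]
force: [0.9, 0.0, -0.7]
grip_width: 0.0327
```

Request:
{"method": "move_arm", "body": {"plan": [[-0.9,0,0,0,0,0],[-0.9,0,0,0,0,0],[-0.9,0,0,0,0,0],[-0.9,0,0,0,0,0],[-0.9,0,0,0,0,0]]}}

```text
clock: 24.4
position: [0.4648, 0.2029, 0.2351]
tool_rot: [3.141, 0.0, 1.569]
force: [0.6, -0.8, -1.4]
grip_width: 0.0326
```

Request:
{"method": "move_arm", "body": {"plan": [[-0.9,0,0,0,0,0],[-0.9,0,0,0,0,0],[-0.9,0,0,0,0,0],[-0.9,0,0,0,0,0],[-0.9,0,0,0,0,0]]}}

```text
clock: 24.9
position: [0.4645, 0.0906, 0.2351]
tool_rot: [3.141, 0.0, 1.569]
force: [0.9, 0.8, -0.6]
grip_width: 0.0326
```

Request:
{"method": "move_arm", "body": {"plan": [[-0.9,0,0,0,0,0],[-0.9,0,0,0,0,0],[-0.9,0,0,0,0,0],[-0.9,0,0,0,0,0],[-0.9,0,0,0,0,0]]}}

```text
clock: 25.4
position: [0.4642, -0.0218, 0.2351]
tool_rot: [3.141, 0.0, 1.569]
force: [0.3, 1.0, -1.1]
grip_width: 0.0327
```

Request:
{"method": "move_arm", "body": {"plan": [[-0.9,0,0,0,0,0],[-0.9,0,0,0,0,0],[-0.9,0,0,0,0,0],[-0.9,0,0,0,0,0],[-0.9,0,0,0,0,0]]}}

```text
clock: 25.9
position: [0.4639, -0.1342, 0.2351]
tool_rot: [3.141, 0.0, 1.569]
force: [-0.9, -0.8, -0.2]
grip_width: 0.0328
```

Request:
{"method": "move_arm", "body": {"plan": [[-0.9,-0.1,0,0,0,0],[-0.9,-0.1,0,0,0,0],[-0.9,0,0,0,0,0],[-0.9,0,0,0,0,0],[-0.9,0,0,0,0,0]]}}

```text
clock: 26.4
position: [0.4586, -0.2466, 0.2351]
tool_rot: [3.142, 0.0, 1.569]
force: [0.8, 0.4, -1.2]
grip_width: 0.0325
```

Request:
{"method": "move_arm", "body": {"plan": [[-0.9,0.1,0,0,0,0],[-0.9,0,0,0,0,0],[-0.9,0,0,0,0,0],[-0.9,0,0,0,0,0],[-0.9,0,0,0,0,0]]}}

```text
clock: 26.9
position: [0.4609, -0.359, 0.2351]
tool_rot: [-3.142, 0.0, 1.569]
force: [0.2, -0.0, -0.9]
grip_width: 0.0323
```

Request:
{"method": "move_arm", "body": {"plan": [[-0.8,0,0,0,0,0],[-0.4,0,0,0,0,0],[-0.1,0,0,0,0,0],[0,0,0,0,0,0],[0,0,0,0,0,0]]}}

```text
clock: 27.4
position: [0.462, -0.3893, 0.2349]
tool_rot: [3.142, -0.0, 1.571]
force: [0.8, 0.5, -1.5]
grip_width: 0.0325
```

```bash
python3 look.py w10 .461,-.396,.04,.063
```

```text
(no output)
```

View pics/w10.png

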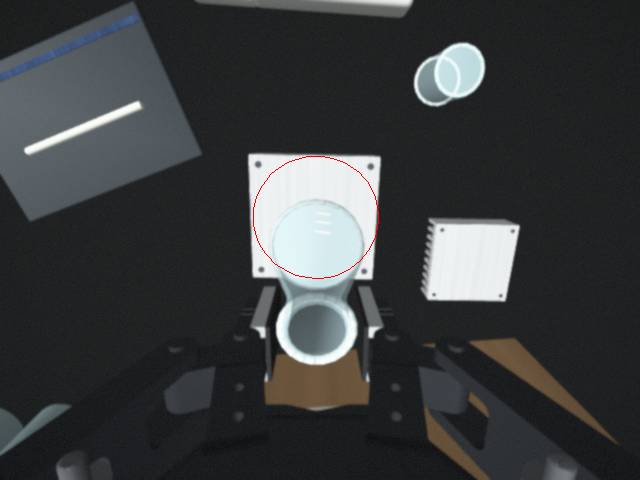

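Request:
{"method": "move_arm", "body": {"plan": [[-0.23,-0.08,0.3,0,0,0],[0,0,1,0,0,0],[0,0,1,0,0,0],[0,0,1,0,0,0],[0,0,0.4,0,0,0]]}}

```text
clock: 27.95
position: [0.4588, -0.3953, 0.1398]
tool_rot: [-3.139, -0.002, 1.57]
force: [0.4, 0.3, 0.6]
grip_width: 0.0327
```

Request:
{"method": "move_arm", "body": {"plan": [[0,0,0.1,0,0,0],[0,0,0,0,0,0]]}}

```text
clock: 28.15
position: [0.4601, -0.3961, 0.1402]
tool_rot: [3.141, 0.0, 1.57]
force: [0.2, -0.8, -0.3]
grip_width: 0.033
```

Request:
{"method": "move_arm", "body": {"plan": [[0,0,0.06,0,0,0],[0,0,0,0,0,0]]}}

```text
clock: 28.35
position: [0.4601, -0.3962, 0.139]
tool_rot: [3.141, 0.001, 1.57]
force: [-0.7, 0.1, -0.9]
grip_width: 0.0328
```

Request:
{"method": "move_arm", "body": {"plan": [[0,0,0.14,0,0,0],[0,0,0,0,0,0]]}}

```text
clock: 28.55
position: [0.4597, -0.396, 0.1347]
tool_rot: [-3.141, -0.0, 1.57]
force: [0.2, -0.0, -2.0]
grip_width: 0.0326
```

Request:
{"method": "move_arm", "body": {"plan": [[0,0,0.06,0,0,0],[0,0,0,0,0,0]]}}

```text
clock: 28.75
position: [0.4598, -0.3959, 0.1332]
tool_rot: [-3.141, -0.0, 1.57]
force: [-0.5, -0.6, -1.6]
grip_width: 0.0326
```

Request:
{"method": "move_arm", "body": {"plan": [[0,0,0.04,0,0,0],[0,0,0,0,0,0]]}}

```text
clock: 28.95
position: [0.4599, -0.3961, 0.1325]
tool_rot: [3.141, 0.0, 1.57]
force: [-1.3, -0.0, 3.1]
grip_width: 0.0325
```

Request:
{"method": "move_arm", "body": {"plan": [[0,0,0,0,0,0],[0,0,0,0,0,0],[0,0,0,0,0,0],[0,0,0,0,0,0],[0,0,0,0,0,0]], "claw": -1}}

```text
clock: 29.45
position: [0.4598, -0.396, 0.1323]
tool_rot: [-3.142, -0.0, 1.57]
force: [0.2, 0.3, 0.5]
grip_width: 0.0852
```

Request:
{"method": "move_arm", "body": {"plan": [[0,0,-0.5,0,0,0],[0,0,-1,0,0,0],[0,0,-1,0,0,0],[0,0,-1,0,0,0],[0,0,-1,0,0,0]]}}

```text
clock: 29.95
position: [0.4598, -0.3959, 0.2469]
tool_rot: [3.141, 0.0, 1.57]
force: [-1.0, -0.4, 0.0]
grip_width: 0.0854
```

```bash
python3 look.py w11 .460,-.395,.048,.0335 .460,-.395,.154,.016
```

```text
(no output)
```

View pics/w11.png

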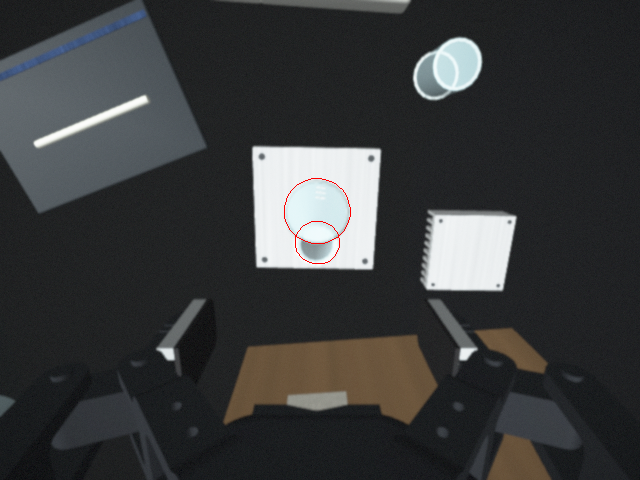

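The flask stands upright on the cooler, its foot at (317,210) against a plate centre of about (316,207), so 2–3 mm off. Back to the beaker.

Request:
{"method": "move_arm", "body": {"plan": [[1,0.2,0,0,0,0],[1,0.2,0,0,0,0],[1,0.2,0,0,0,0],[1,0.2,0,0,0,0],[1,0.2,0,0,0,0]]}}

```text
clock: 30.5
position: [0.4852, -0.27, 0.2456]
tool_rot: [3.141, 0.0, 1.57]
force: [0.3, -0.3, 0.6]
grip_width: 0.0854
```

Request:
{"method": "move_arm", "body": {"plan": [[1,0.2,0,0,0,0],[1,0.2,0,0,0,0],[1,0.2,0,0,0,0],[1,0.2,0,0,0,0],[1,0.2,0,0,0,0]]}}

```text
clock: 31.0
position: [0.5103, -0.145, 0.2456]
tool_rot: [3.141, 0.0, 1.57]
force: [-0.1, -0.5, 0.7]
grip_width: 0.0854
```

Request:
{"method": "move_arm", "body": {"plan": [[1,0.2,0,0,0,0],[1,0.2,0,0,0,0],[1,0.2,0,0,0,0],[1,0.3,0,0,0,0],[1,0.3,0,0,0,0]]}}

```text
clock: 31.5
position: [0.5405, -0.02, 0.2457]
tool_rot: [3.141, 0.0, 1.57]
force: [-0.7, -0.2, 0.1]
grip_width: 0.0853
```

Request:
{"method": "move_arm", "body": {"plan": [[1,0.3,0.5,0,0,0],[1,0.3,0.5,0,0,0],[1,0.3,0.5,0,0,0],[1,0.2,0.5,0,0,0],[0.8,0.1,0.5,0,0,0]]}}

```text
clock: 32.0
position: [0.5707, 0.1005, 0.1825]
tool_rot: [3.141, -0.0, 1.57]
force: [0.7, -0.3, -0.5]
grip_width: 0.0854
```

Request:
{"method": "move_arm", "body": {"plan": [[0,0,0,0,0,0],[0,0,0,0,0,0]]}}

```text
clock: 32.2
position: [0.5704, 0.099, 0.1827]
tool_rot: [3.142, 0.0, 1.57]
force: [0.0, -0.6, 0.8]
grip_width: 0.0853
```

```bash
python3 look.py w12 .570,.125,.008,.029 .570,.125,.09,.029
```

```text
(no output)
```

View pics/w12.png

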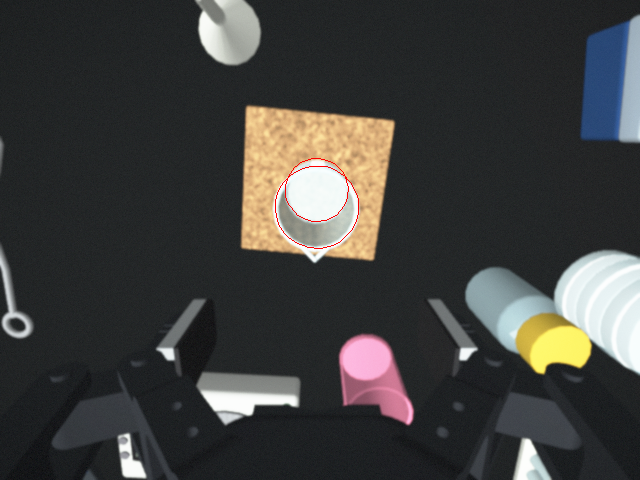

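Request:
{"method": "move_arm", "body": {"plan": [[1,0,0,0,0,0],[0,0,0.65,0,0,0],[0,0,1,0,0,0],[0,0,1,0,0,0],[0,0,1,0,0,0]]}}

```text
clock: 32.75
position: [0.571, 0.1227, 0.0911]
tool_rot: [3.14, 0.0, 1.568]
force: [0.7, 0.2, 0.3]
grip_width: 0.0853
```

Request:
{"method": "move_arm", "body": {"plan": [[0,0,1,0,0,0],[0,0,0.6,0,0,0],[0,0,0.3,0,0,0],[0,0,0,0,0,0]]}}

```text
clock: 33.15
position: [0.5704, 0.1235, 0.0435]
tool_rot: [-3.141, 0.0, 1.569]
force: [-0.4, -0.1, 0.4]
grip_width: 0.0852
```

Request:
{"method": "move_arm", "body": {"plan": [[0,0,0,0,0,0],[0,0,0,0,0,0],[0,0,0,0,0,0],[0,0,0,0,0,0],[0,0,0,0,0,0]], "claw": 1}}

```text
clock: 33.65
position: [0.571, 0.1239, 0.0448]
tool_rot: [3.14, -0.0, 1.57]
force: [-0.9, -1.3, 7.6]
grip_width: 0.0587
```

Request:
{"method": "move_arm", "body": {"plan": [[0,0,0,0,0,0],[0,0,0,0,0,0],[0,0,0,0,0,0]]}}

```text
clock: 33.95
position: [0.571, 0.124, 0.0448]
tool_rot: [3.14, -0.0, 1.57]
force: [-0.9, -0.7, 7.6]
grip_width: 0.0586
```

Request:
{"method": "move_arm", "body": {"plan": [[0,0,-0.3,0,0,0],[0,0,-0.7,0,0,0],[0,0,-1,0,0,0],[0,0,-1,0,0,0],[0,0,-1,0,0,0]]}}

```text
clock: 34.45
position: [0.5704, 0.1239, 0.1454]
tool_rot: [3.141, -0.0, 1.57]
force: [0.2, 0.5, 0.2]
grip_width: 0.0585
```

Request:
{"method": "move_arm", "body": {"plan": [[0.4,-0.2,-0.3,0,0,0],[0.9,-0.4,0,0,0,0],[0.9,-0.4,0,0,0,0],[0.9,-0.4,0,0,0,0],[0.9,-0.4,0,0,0,0]]}}

```text
clock: 34.95
position: [0.5245, 0.2253, 0.1511]
tool_rot: [-3.141, -0.0, 1.57]
force: [-0.8, 0.3, -1.0]
grip_width: 0.0583
```

Request:
{"method": "move_arm", "body": {"plan": [[0.9,-0.4,0,0,0,0],[0.9,-0.4,0,0,0,0],[0.9,-0.4,0,0,0,0],[0.9,-0.4,0,0,0,0],[0.9,-0.4,0,0,0,0]]}}

```text
clock: 35.45
position: [0.4745, 0.3377, 0.1511]
tool_rot: [-3.141, -0.0, 1.57]
force: [0.3, 0.4, 0.3]
grip_width: 0.0585
```

Request:
{"method": "move_arm", "body": {"plan": [[0.9,-0.2,0,0,0,0],[0.4,0,0,0,0,0],[0.1,0,0,0,0,0],[0,0,0,0,0,0],[0,0,0,0,0,0]]}}

```text
clock: 35.95
position: [0.4711, 0.3703, 0.1509]
tool_rot: [3.142, 0.001, 1.568]
force: [-0.2, 0.2, -0.3]
grip_width: 0.0586
```

```bash
python3 look.py w13 .470,.377,.07,.064
```

```text
(no output)
```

View pics/w13.png

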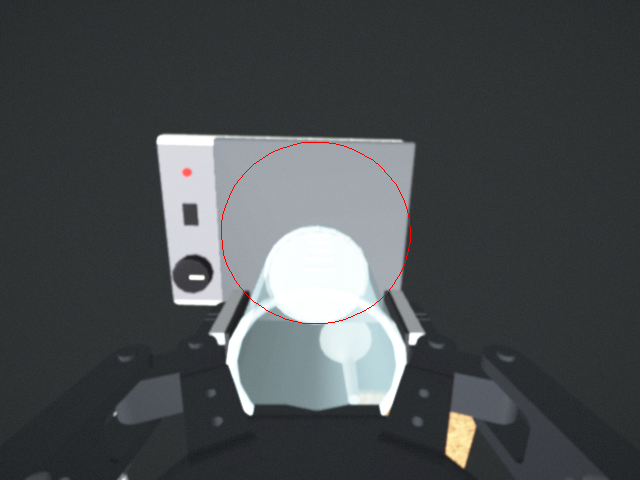

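Request:
{"method": "move_arm", "body": {"plan": [[0.25,-0.06,0.3,0,0,0],[0,0,0.7,0,0,0],[0,0,0.5,0,0,0],[0,0,0.16,0,0,0],[0,0,0,0,0,0]]}}

```text
clock: 36.5
position: [0.469, 0.3775, 0.1089]
tool_rot: [-3.141, 0.001, 1.57]
force: [0.4, -0.1, -1.1]
grip_width: 0.0583
```

Request:
{"method": "move_arm", "body": {"plan": [[0,0,0.06,0,0,0],[0,0,0,0,0,0]]}}

```text
clock: 36.7
position: [0.4694, 0.3779, 0.1084]
tool_rot: [3.141, -0.0, 1.57]
force: [-0.1, 0.2, -0.5]
grip_width: 0.0585
```

Request:
{"method": "move_arm", "body": {"plan": [[0,0,0.04,0,0,0],[0,0,0,0,0,0]]}}

```text
clock: 36.9
position: [0.4693, 0.3778, 0.1072]
tool_rot: [3.141, -0.0, 1.57]
force: [-0.5, -0.2, -0.2]
grip_width: 0.0584
```

Request:
{"method": "move_arm", "body": {"plan": [[0,0,0.04,0,0,0],[0,0,0,0,0,0]]}}

```text
clock: 37.1
position: [0.4693, 0.3779, 0.1068]
tool_rot: [3.141, -0.0, 1.57]
force: [-2.7, -2.7, 12.4]
grip_width: 0.0587
```

Request:
{"method": "move_arm", "body": {"plan": [[0,0,0.03,0,0,0],[0,0,0,0,0,0]]}}

```text
clock: 37.3
position: [0.4693, 0.3779, 0.1068]
tool_rot: [3.141, -0.0, 1.57]
force: [-5.5, -6.9, 24.0]
grip_width: 0.0583
```

Contact is at 24 N, so I'll ease up slightly and then release.

Request:
{"method": "move_arm", "body": {"plan": [[0,0,-0.04,0,0,0],[0,0,0,0,0,0]]}}

```text
clock: 37.5
position: [0.4693, 0.3779, 0.1068]
tool_rot: [3.141, -0.0, 1.57]
force: [-2.8, -1.8, 10.0]
grip_width: 0.0585
```

Request:
{"method": "move_arm", "body": {"plan": [[0,0,0,0,0,0],[0,0,0,0,0,0],[0,0,0,0,0,0],[0,0,0,0,0,0],[0,0,0,0,0,0]], "claw": -1}}

```text
clock: 38.0
position: [0.4692, 0.3777, 0.1062]
tool_rot: [-3.142, 0.0, 1.57]
force: [-1.1, 0.3, 0.2]
grip_width: 0.0854
```

Request:
{"method": "move_arm", "body": {"plan": [[0,0,-0.5,0,0,0],[0,0,-1,0,0,0],[0,0,-1,0,0,0],[0,0,-1,0,0,0],[0,0,-1,0,0,0]]}}

```text
clock: 38.5
position: [0.4691, 0.3778, 0.2209]
tool_rot: [3.141, -0.0, 1.57]
force: [-0.1, -1.1, 0.7]
grip_width: 0.0854
```

Request:
{"method": "move_arm", "body": {"plan": [[-1,0,-0.5,0,0,0],[-1,0,0,0,0,0],[-1,0,0,0,0,0],[-0.5,0,0,0,0,0],[0,0,0,0,0,0]]}}

```text
clock: 39.0
position: [0.4695, 0.2889, 0.232]
tool_rot: [3.141, 0.0, 1.568]
force: [0.2, 0.4, -0.3]
grip_width: 0.0854
```

```bash
python3 look.py w14 .469,.378,.152,.029 .469,.378,.07,.029 .469,.378,.07,.064; python3 -c "
from workcell import viewer
from h import *
cv2.imwrite('pics/s14.png',viewer.grab_frame('side')[:,:,::-1]);cv2.imwrite('pics/t14.png',viewer.grab_frame('top')[:,:,::-1])"
```

```text
(no output)
```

View pics/w14.png

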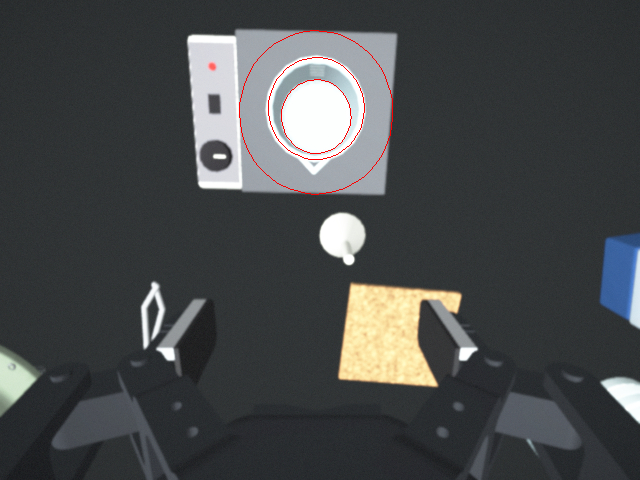

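View pics/s14.png

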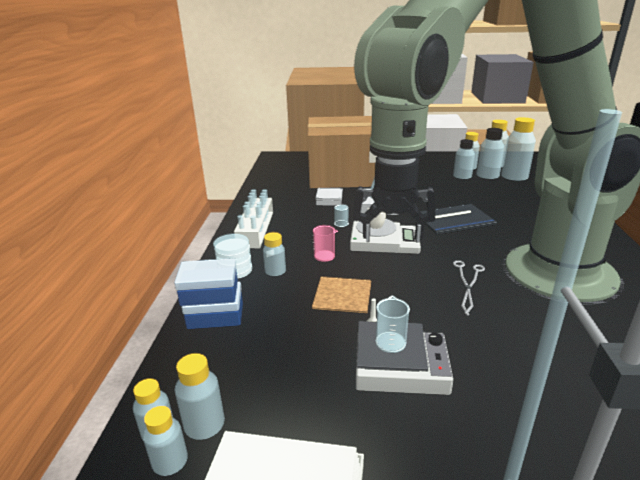

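View pics/t14.png

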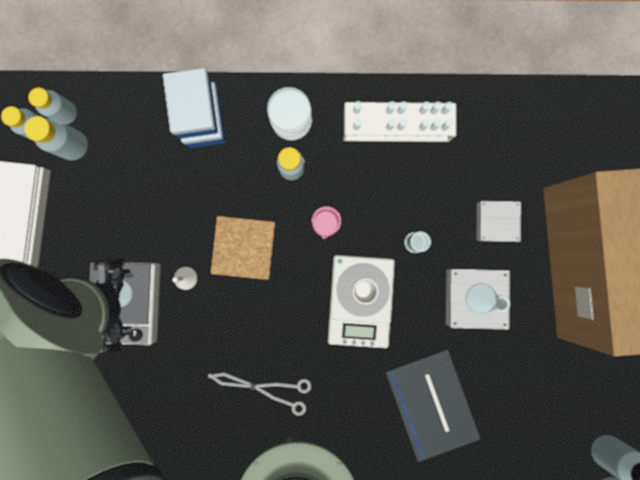

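In the last pictures all three vessels stand upright on their stations:
- **Beaker:** foot at (316,116) in the wrist view, centred on the hotplate.
- **Crucible:** (365,291) in the top view, on the pan.
- **Flask:** foot at (481,298) in the top view, on the cooler.
- **Bystanders:** bottle (289,165), funnel (185,278) and upturned beaker (418,242) are where they were.

Handing in.

```bash
python3 -c "
from workcell import bot,workorder
o=bot.observe();print(o['clock'],o['force'],abs(o['qd']).max())
print(workorder.job_done())"
```

```text
39.15 [ 0.11426724 -0.05658263  0.5637037 ] 0.007805082354096883
the job is handed in; nothing more can be done
None
```

I moved all three vessels on by one station and handed the job in at 39 s. I parked the beaker on the cork mat, then moved the crucible to the balance, the flask to the cooling block, and the beaker to the hotplate.

My last pictures showed all three upright, about 1–3 mm from the middle by the overlays. The bottle, funnel and upturned beaker were at their starting pixels, and the gripper was open and clear of everything.

Three things did not go quite as planned:
- **Flask grip:** the first grip caught the cone (37 mm opening, not 28 mm), so I set it back on the hotplate and gripped it higher. The second grip read 33 mm, so it was probably on the bead; it held all the way.
- **Beaker set-down:** the last step onto the hotplate pressed with 24 N. The other set-downs were at 12 N or less, and the limit is 90 N.
- **Camera agreement:** the top and side cameras differed by up to about 8 mm on the vessels' starting positions. I settled these with the wrist pictures, which agreed within about 2 mm.

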